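Uncouple a flow control valve from the guarded test stand and put it in the drawer

TASK

Take the tested flow control valve off the test stand: lift the counterweighted guard until it stays open by itself, let it go, then pull the coupler's sprung collar fully back so that the lock lets the valve go, and draw the valve straight out of the socket. Lay it down gently, without dropping it, lying flat in the wide empty bay of the open drawer, and leave the guard open, the collar sprung home and the seals and the nut where they are.

Things in the scene. Friction and masses are not known exactly. Their poses are not given: they have to be found in the camera images.
- stand: Hydraulic test stand bolted to the bench: dark base plate 170 x 150 x 10 mm under an upright aluminium block, 88 mm (x) by 80 mm (y), 145 mm tall, gauge on its +x face. Origin on the bench under the block, z up. A steel quick-coupler socket sticks out level from the block towards the stand's -y. Place and yaw vary. The valve starts locked in the socket, under the shut guard.
- mouth (a point): Centre of the socket's mouth, 105 mm from the stand's origin along its -y, 110 mm above the bench; frame parallel to the stand's, the socket axis along y. The plug sits locked 40 mm deep in it. Unlocked, a spring inside kicks the valve out by 10 to 14 mm; there it stays, over 25 mm deep and held up by the socket, and does not lock again unless pushed back in. It is then drawn out along -y.
- collar (a joint): Sprung collar around the socket, in m: 0 home (forward, flush with the mouth), 0.012 fully back on its stop, moved 12 mm along the stand's +y, towards the block. Spring force 14 N at home, 21 N at the stop: a light grip slips. The lock opens only near the stop (about 0.0095). Let go with the valve kicked out, it rests at about 0.0075 on the lock and snaps home once the valve is drawn right out.
- collar_grip (a point): Middle of the collar's grip band, on the socket axis; moves with the collar; frame parallel to the stand's. The band is a ribbed cylinder 42 mm in diameter, from 13 mm in front (-y) of this point to 14 mm behind it; behind it is a rim 47 mm in diameter, 6 mm wide. In front of the collar at home come 17 mm of the valve's neck, then its 46 mm wide body.
- guard (a joint): Counterweighted guard over the coupling, in rad: 0 shut (level over the collar), 1.85 open on its stop, tipped back past upright. It balances near 0.65: below that it falls shut, beyond it, it swings on to the stop by itself in 1 to 2 s and stays. Two side bars 50 mm either side of the coupling carry a clear hood 118 mm long; shut, its steel counterweight stands up to 247 mm above the bench near the hinge.
- guard_handle (a point): Middle of the guard's handle: a round dark steel bar, 14 mm thick, 100 mm long along the stand's x, free to grip from above; the clear hood ends 35 mm from it on the hinge side. Shut, it lies 200 mm from the hinge along the stand's -y and 20 mm higher than the hinge; it moves on a circle of 201 mm radius about guard_hinge. Only its position matters.
- guard_hinge (a point): Middle of the guard's hinge pin, which runs along the stand's x, 160 mm above the bench, 30 mm to the +y side of the stand's origin. The handle rises from the stand's -y side, over the top, towards the +y side. Frame parallel to the stand's.
- valve_center (a point): Middle of the square body of a bronze flow control valve with a steel coupler plug, 141 mm long in all, 0.55 kg. Body 46 mm wide (x), 64 mm long (y), reaching 25 mm below and 21 mm above this point, a 10 mm high adjusting screw on top. The neck and plug point to +y, a 36 mm thick threaded end reaches 52 mm to -y. At the start its y is the stand's y. It balances within 12 mm of here.
- valve_nose (a point): Tip of the valve's round plug (26 mm in diameter), 89 mm along the valve's +y from valve_center. The plug is the last 40 mm.
- bay (a point): Floor of the drawer's wide empty bay, middle of its part outside the case, 10 mm above the bench; moves with the drawer. z up, -x out of the drawer, towards the robot. Side walls 94 mm away in +y and -y; drawer front 96 mm away in -x; edge of the case's stainless top 75 to 115 mm away in +x. Walls rise 36 mm above this floor, the case top 49 mm. The drawer slides if pushed with 9 N. Place and yaw vary.
- nut_center (a point): Centre of a zinc-plated hexagon tie rod nut lying flat on the bench, 60 mm across flats, 31 mm high. Leave alone.
- seal1_center (a point): Centre of a red polyurethane rod seal, a ring 68 mm across and 11 mm high, lying in the drawer's narrow right-hand bay. Leave alone.
- seal2_center (a point): Centre of a red polyurethane rod seal, a ring 68 mm across and 11 mm high, lying in the drawer's narrow right-hand bay. Leave alone.
- seal3_center (a point): Centre of a red polyurethane rod seal, a ring 68 mm across and 11 mm high, lying in the drawer's narrow right-hand bay. Leave alone.
There are look-alikes about, which are no part of the job. What is shaped like the part that bears valve_center but orange or turquoise is not meant.

How it is judged:
By the outcome, as a careful person would: the job done as asked, in the order asked, and still so for the second after the job is handed in, with the robot touching nothing.
It also fails if it takes over 61 s, if anything falls off the work surface, if the arm or the gripper's body presses on something with over 40 N, if the wrist force passes 120 N, or if a joint passes its speed limit or range.

ROBOT

A 6-joint arm with a two-finger parallel gripper is mounted at the origin on the work surface. World frame = base frame: x ahead of the robot, y to its left, z up, the work surface at z = 0. Lengths are in m, angles in rad, forces in N, time in s.
With the tool pointing down it reaches from about 0.375 to 0.975 m from the base axis. Payload 3.8 kg.
Tool frame: the origin (TCP) lies between the finger pads; the fingertips stand 22 mm ahead of it and the grasp point (between the pads) lies 3 mm ahead of it; z points along the fingers, y is the direction in which the jaws open and shut (so a half turn about z gives the same grasp; the last joint's range is limited). The gripper opens to 85 mm and grips with 20 to 120 N. Pads are 22 mm wide; open, the fingers measure 114 mm over their backs; the gripper's body (76 mm by 85 mm) begins 54 mm behind the grasp point. The pads swing forward as they close: fully open they stand 13 mm farther back than shut.
Start: joints at [-0.037, 0.264, 1.604, -0, 1.274, -0.037], TCP at [0.675, -0, 0.253] pointing down, gripper open.
Joint ranges: [-2.63, 2.63], [-0.94, 2.18], [0.31, 2.57], [-1.31, 4.45], [0, 2.66], [-2.55, 2.55]. Speed limits (rad/s): [2.57, 2.57, 3.14, 3.14, 3.14, 3.14].

INTERFACE

Orientations are given as a rotation vector (axis times angle).
In Python, from workcell import * gives the robot as it stands.
- The arm moves only by the tool step_arm, never from a script. Its argument "motion" is a list that holds one entry, the list of rows, each a list of 7 numbers: the finger opening in m, from 0 to 0.0854, then the shift along the world's x, y, z in m, then the turn, a rotation vector about the world's x, y, z in degrees. A call has exactly 8 rows; each row is the pose to reach, as a shift and turn from the pose measured when the call began; what a row does not reach only later rows make up. A row lasts 1/8 s, in which the tool goes at most 62.5 mm and 10.7 degrees, less where a joint would pass 70% of its speed; a pose out of reach is approached as far as the arm can. A call with a gripper value outside its range is refused whole. The fingers move at their own pace and stop on an object; "newtons" is the grip in N (left out, the last holds). Time passes only in rows, so rows that repeat a pose let the fingers close, or fill a call up. It gives the time, the measured TCP pose, the force and the opening at its end, in the units of the state.
- read_state(): the state, without advancing time (a new reading comes with each control period).
- read_camera(name): name is "scene" or "side" or "wrist"; returns (picture, depth): 400x640x3 uint8, blue, green, red; 400x640 float32, m along the optical axis (not along the pixel's ray), 0 where there is no reading.
- get_calibration(name): a dict with "K" (3x3 intrinsics, pixels), "world_from_camera" (4x4, takes a point from camera to world coordinates). Camera axes: x right, y down, z forward; pixel columns grow to the right and rows downward; lengths in m; the calibration is good to about 2 mm. A picture is of the moment at which its call begins: read the wrist's pose just before it. get_calibration takes no time and is no camera call; for the wrist camera it gives the pose at the moment of the call.
- finish_job(): hands the job in, once; it reports no verdict.
Trained networks look in the newest picture that a camera, given by its name, has taken for a name from the list of things; names that differ only in an ending like _2 or _b are one class to them, and where a whole thing is asked for, a point or a joint stands for the part that bears it (a point fixed in the world has none). Each returns a list of dicts, best first, with "score" (0 to 1); they miss things now and then, are a little off and sometimes report something else, mostly with a low value. They report only what shows in the picture. A call takes as long as a camera call. They do not tell look-alikes from the thing itself.
- spot_in(camera, thing): "xyz" ([x, y, z] in m, in the coordinates of the camera as it stood for that picture, good to about 4 mm: the middle of the surface that is visible of it).
- regions_of(camera, thing): "region" (400x640 bool, what is visible of it).
The state is a dict: "time": time; "q": joint angles; "joint_vel": joint speeds; "joint_torque": joint torques, N m; "tool_pos": TCP position; "tcp_rot": TCP orientation; "wrist_force": force on the tool from outside, world axes, zero at the start; "torque": the same for the moment, N m; "width": opening from 0.0 (shut) to 1.0 (fully open).
Only numpy, scipy, OpenCV 4.12 (cv2) and the standard library are available. Lean on these libraries where they do the work, as an engineer would, in place of code of your own. Each camera call takes 0.05 s, during which the arm holds its last target. There are 200 camera calls.

## Working session

There is one attempt and no reset: what is moved stays moved. The work goes in short steps, Python scripts to look and compute and a tool call to move; the robot and the scene stay as the last step left them, time stands still between calls to the robot, and variables do not carry over. Pictures are saved under pics/ and viewed, on a budget of 10 in all, crops included, one or two more only if the job needs it, and the job is handed in when it is done.

Besides the shell and the picture viewer there is one more tool, called after ">>>" as a command line: name --argument value ..., lists and objects as JSON in quotes. step_arm: Moves the arm, as the interface text tells. Its arguments: {"type":"object","properties":{"motion":{"type":"array"},"newtons":{"type":"number"}},"required":["motion"]}

```bash
mkdir -p pics; ls
cat > h.py <<'E'
from workcell import *
import numpy as np, cv2
def W(cam,p):
    T=get_calibration(cam)["world_from_camera"]; return (T@np.append(p,1))[:3]
def cloud(cam,d):
    c=get_calibration(cam);K=c["K"];v,u=np.mgrid[:400,:640]
    P=np.stack([(u-K[0,2])*d/K[0,0],(v-K[1,2])*d/K[1,1],d],-1)
    return P@c["world_from_camera"][:3,:3].T+c["world_from_camera"][:3,3]
E
python3 - <<'E'
from h import *
ims=[]
for c in ("scene","side"):
    im,d=read_camera(c); np.save(f"{c}.npy",d); cv2.imwrite(f"pics/{c}0.png",im)
    print(c,get_calibration(c)["world_from_camera"].round(2).tolist())
    for t in ("stand","collar","guard_handle","valve_center","bay","nut_center","seal1_center"):
        print(c,t,[(round(r["score"],2),W(c,r["xyz"]).round(3).tolist()) for r in spot_in(c,t)][:4])
print(read_state()["time"])
E
```

```text
pics
scene [[-0.04, 0.63, -0.78, 1.27], [1.0, 0.04, -0.02, -0.04], [0.02, -0.78, -0.63, 0.69], [0.0, 0.0, 0.0, 1.0]]
scene stand [(0.69, [0.607, 0.235, 0.146])]
scene collar []
scene guard_handle [(0.96, [0.591, 0.204, 0.171])]
scene valve_center [(0.88, [0.801, 0.245, 0.044]), (0.87, [0.396, 0.09, 0.042]), (0.8, [0.595, 0.083, 0.115]), (0.61, [0.751, 0.073, 0.044])]
scene bay [(0.83, [0.465, -0.24, 0.012])]
scene nut_center [(0.78, [0.533, 0.044, 0.025])]
scene seal1_center [(0.81, [0.49, -0.336, 0.02])]
side [[0.89, -0.31, 0.33, 0.22], [-0.45, -0.58, 0.68, -0.79], [-0.02, -0.75, -0.66, 0.84], [0.0, 0.0, 0.0, 1.0]]
side stand [(0.75, [0.545, 0.217, 0.168])]
side collar []
side guard_handle [(0.71, [0.563, 0.197, 0.171])]
side valve_center [(0.86, [0.561, 0.079, 0.124]), (0.83, [0.343, 0.285, 0.034]), (0.78, [0.725, 0.065, 0.032]), (0.74, [0.772, 0.233, 0.035])]
side bay [(0.77, [0.506, -0.255, 0.014])]
side nut_center [(0.46, [0.561, 0.198, 0.166]), (0.43, [0.563, 0.078, 0.121])]
side seal1_center [(0.78, [0.483, -0.337, 0.023])]
0.8
```

View pics/scene0.png

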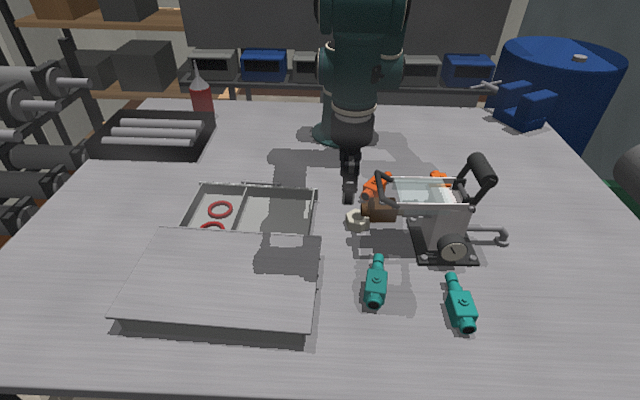

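View pics/side0.png

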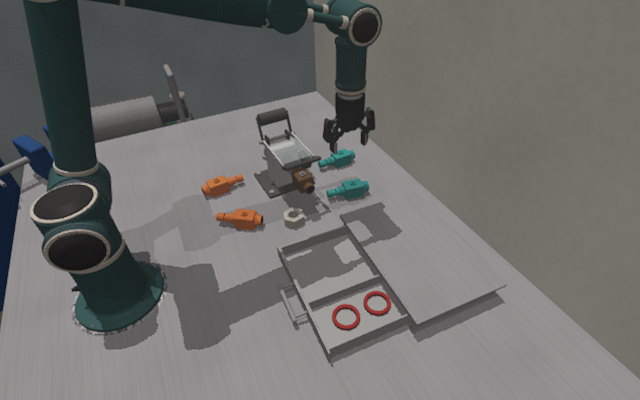

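The scene view shows the stand at about (440,225), the bronze valve at (380,208), the nut at (357,220), and the wide bay at (280,212). Orange and turquoise look-alikes lie around the stand. I need the stand's yaw, so I'll zoom in.

Run:
```python
from h import *
a=cv2.imread("pics/scene0.png")[140:280,330:530]; b=cv2.imread("pics/side0.png")[90:240,200:400]
a=cv2.resize(a,(800,560),interpolation=cv2.INTER_CUBIC)
b=cv2.resize(b,(800,600),interpolation=cv2.INTER_CUBIC)
cv2.imwrite("pics/c1.png",cv2.resize(np.vstack([a,b]),None,fx=.515,fy=.515))
for c in("scene","side"):
    X=cloud(c,np.load(c+".npy")).reshape(-1,3)
    m=(X[:,0]>.45)&(X[:,0]<.8)&(X[:,1]>0)&(X[:,1]<.5)
    for lo,hi in((.006,.014),(.138,.15),(.160,.174),(.174,.192),(.215,.26)):
        s=X[m&(X[:,2]>lo)&(X[:,2]<hi)]
        if len(s)>8: print(c,lo,len(s),cv2.minAreaRect(s[:,:2].astype(np.float32)),s.mean(0).round(3))
```

```text
scene 0.006 1248 ((0.639927864074707, 0.23341530561447144), (0.3176114559173584, 0.4216312766075134), 3.514894962310791) [0.596 0.239 0.011]
scene 0.138 411 ((0.5671042203903198, 0.21437008678913116), (0.09758535027503967, 0.1826072484254837), 1.94390869140625) [0.585 0.228 0.144]
scene 0.16 2028 ((0.5656749606132507, 0.19185200333595276), (0.125520259141922, 0.2096526324748993), 0.8641101717948914) [0.574 0.193 0.168]
scene 0.174 410 ((0.5686336755752563, 0.18709011375904083), (0.11427359282970428, 0.22655519843101501), 2.704357624053955) [0.575 0.16  0.183]
scene 0.215 726 ((0.655208945274353, 0.17916318774223328), (0.0973082184791565, 0.37844669818878174), 36.11511993408203) [0.584 0.287 0.237]
side 0.006 562 ((0.637404203414917, 0.2237762212753296), (0.4279220700263977, 0.3219149112701416), 89.9522476196289) [0.539 0.213 0.01 ]
side 0.138 72 ((0.5639424920082092, 0.19070583581924438), (0.10015176981687546, 0.2065979242324829), 0.4117819368839264) [0.563 0.246 0.144]
side 0.16 937 ((0.5666272044181824, 0.1843300461769104), (0.123741015791893, 0.21398915350437164), 1.5997769832611084) [0.564 0.19  0.168]
side 0.174 233 ((0.5642104744911194, 0.1846168339252472), (0.11359640210866928, 0.229431614279747), 2.812758684158325) [0.565 0.119 0.182]
side 0.215 390 ((0.6137017011642456, 0.1592891663312912), (0.10337641835212708, 0.3706102669239044), 21.043201446533203) [0.563 0.282 0.235]
```

View pics/c1.png

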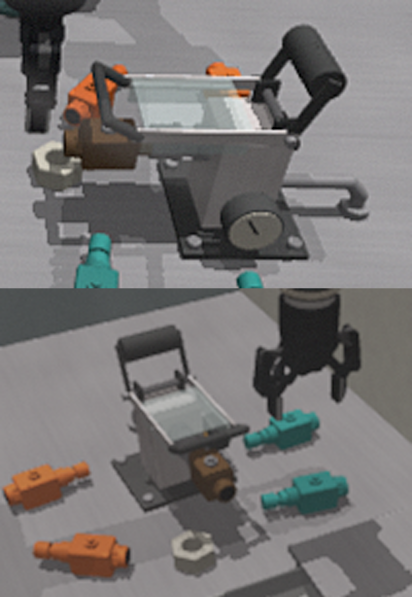

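Bronze valve, handle bar and counterweight are clear, and the stand's yaw is only a few degrees. I'll fit the handle bar and counterweight as lines along the stand's x.

Run:
```python
from h import *
def line(n,s):
    if len(s)<10: print(n,len(s));return
    a=np.polyfit(s[:,0],s[:,1],1)
    print(n,len(s),"yaw",np.degrees(np.arctan(a[0])).round(2),"x",np.percentile(s[:,0],[1,99]).round(3),"y",np.percentile(s[:,1],[1,99]).round(3),"z",np.percentile(s[:,2],[1,99]).round(3),"mean",s.mean(0).round(4))
for c in("scene","side"):
    X=cloud(c,np.load(c+".npy")).reshape(-1,3); x,y,z=X.T
    m=(x>.48)&(x<.65)
    line(c+" handle",X[m&(y>.04)&(y<.096)&(z>.172)&(z<.192)])
    line(c+" cw",X[m&(y>.24)&(y<.34)&(z>.222)&(z<.26)])
    line(c+" base",X[(x>.47)&(x<.67)&(y>.12)&(y<.38)&(z>.006)&(z<.013)])
    for xx,nm in((.515,'L'),(.615,'R')):
        s=X[(abs(x-xx)<.014)&(y>.11)&(y<.2)&(z>.165)&(z<.18)]
        a=np.polyfit(s[:,1],s[:,0],1); print(nm,len(s),np.degrees(np.arctan(-a[0])).round(2),s.mean(0).round(3))
    s=X[m&(y>.0)&(y<.14)&(z>.09)&(z<.15)]
    print("valve",np.percentile(s,[1,50,99],axis=0).round(3).tolist())
```

```text
scene handle 233 yaw 1.48 x [0.518 0.628] y [0.073 0.095] z [0.173 0.189] mean [0.5791 0.0824 0.1846]
scene cw 633 yaw 5.91 x [0.519 0.616] y [0.284 0.323] z [0.223 0.248] mean [0.5762 0.2986 0.2384]
scene base 1012 yaw 21.13 x [0.488 0.651] y [0.186 0.336] z [0.007 0.013] mean [0.5959 0.2405 0.0106]
L 144 1.26 [0.522 0.157 0.169]
R 261 3.93 [0.614 0.157 0.169]
valve [[0.522, 0.045, 0.091], [0.59, 0.088, 0.121], [0.617, 0.137, 0.146]]
side handle 182 yaw 0.41 x [0.513 0.623] y [0.07  0.094] z [0.175 0.189] mean [0.5658 0.0766 0.1832]
side cw 325 yaw 0.05 x [0.51  0.614] y [0.281 0.311] z [0.222 0.247] mean [0.5591 0.2919 0.2368]
side base 418 yaw -36.23 x [0.478 0.577] y [0.181 0.331] z [0.006 0.013] mean [0.5147 0.2391 0.0098]
L 86 0.89 [0.521 0.156 0.169]
R 94 1.73 [0.611 0.157 0.168]
valve [[0.521, 0.041, 0.091], [0.563, 0.077, 0.124], [0.592, 0.138, 0.14]]
```

Run:
```python
from h import *
from scipy.spatial.transform import Rotation as R
s=read_state(); print(R.from_rotvec(s["tcp_rot"]).as_matrix().round(3).tolist(),s["tool_pos"],s["width"])
for c in("scene","side"):
    X=cloud(c,np.load(c+".npy")).reshape(-1,3); x,y,z=X.T
    m=(x>.3)&(x<.75)&(y>-.5)&(y<-.08)
    for n,lo,hi in(("walls",.038,.05),("floor",.007,.014),("top",.055,.063)):
        q=X[m&(z>lo)&(z<hi)]; r=cv2.minAreaRect(q[:,:2].astype(np.float32))
        print(c,n,len(q),np.array(r[0]).round(3),np.array(r[1]).round(3),round(r[2],2),np.percentile(q,[1,99],axis=0).round(3).tolist())
    w=X[m&(z>.038)&(z<.05)&(x<.52)]
    H=np.histogram(w[:,1],bins=np.arange(-.45,-.08,.01)); print([(round(b,2),n) for n,b in zip(*H) if n>15])
    f=w[w[:,0]<.40]; print("front x,y",np.polyfit(f[:,1],f[:,0],1).round(3))
    l=w[(w[:,1]>-.18)&(w[:,0]>.41)]; print("left wall",np.polyfit(l[:,0],l[:,1],1).round(3), l.mean(0).round(3))
```

```text
[[-0.0, 1.0, 0.0], [1.0, 0.0, -0.0], [-0.0, 0.0, -1.0]] [ 6.75003002e-01 -1.30209790e-05  2.53325570e-01] 1.002227689630455
scene walls 768 [ 0.501 -0.247] [0.339 0.195] 87.09 [[0.402, -0.41, 0.038], [0.591, -0.081, 0.049]]
scene floor 3476 [ 0.487 -0.242] [0.328 0.152] 87.73 [[0.411, -0.402, 0.008], [0.562, -0.089, 0.014]]
scene top 7211 [ 0.677 -0.267] [0.373 0.147] 89.99 [[0.611, -0.447, 0.057], [0.749, -0.084, 0.062]]
[(np.float64(-0.41), np.int64(95)), (np.float64(-0.37), np.int64(16)), (np.float64(-0.31), np.int64(16)), (np.float64(-0.28), np.int64(63)), (np.float64(-0.27), np.int64(20)), (np.float64(-0.25), np.int64(17)), (np.float64(-0.21), np.int64(16)), (np.float64(-0.2), np.int64(17)), (np.float64(-0.18), np.int64(16)), (np.float64(-0.16), np.int64(20)), (np.float64(-0.14), np.int64(16)), (np.float64(-0.12), np.int64(16))]
front x,y [-0.038  0.383]
left wall [ 0.689 -0.419] [ 0.421 -0.129  0.045]
side walls 1154 [ 0.51 -0.26] [0.365 0.21 ] 87.49 [[0.399, -0.414, 0.038], [0.616, -0.081, 0.05]]
side floor 6536 [ 0.58  -0.259] [0.349 0.351] 87.62 [[0.414, -0.433, 0.007], [0.633, -0.086, 0.014]]
side top 6072 [ 0.683 -0.267] [0.375 0.148] 87.81 [[0.607, -0.452, 0.056], [0.748, -0.086, 0.062]]
[(np.float64(-0.42), np.int64(21)), (np.float64(-0.41), np.int64(184)), (np.float64(-0.4), np.int64(19)), (np.float64(-0.39), np.int64(18)), (np.float64(-0.38), np.int64(21)), (np.float64(-0.37), np.int64(18)), (np.float64(-0.36), np.int64(17)), (np.float64(-0.35), np.int64(18)), (np.float64(-0.34), np.int64(18)), (np.float64(-0.29), np.int64(17)), (np.float64(-0.28), np.int64(119)), (np.float64(-0.26), np.int64(17))]
front x,y [0.019 0.407]
left wall [ 0.512 -0.333] [ 0.444 -0.105  0.045]
```

Stand yaw is about 1.5°, the handle is at about (0.571, 0.080, 0.18), and the bay is near (0.50, -0.18). First I turn the jaws across the handle bar, above it.

>>> step_arm --motion '[[[0.03, -0.03, 0.02, 0, 0, 0, 10.5], [0.03, -0.06, 0.04, 0, 0, 0, 21], [0.03, -0.09, 0.06, 0, 0, 0, 31.5], [0.03, -0.104, 0.079, 0, 0, 0, 42], [0.03, -0.104, 0.079, 0, 0, 0, 52.5], [0.03, -0.104, 0.079, -0.005, 0, 0, 63], [0.03, -0.104, 0.079, -0.01, 0, 0, 73.5], [0.03, -0.104, 0.079, -0.015, 0, 0, 84]]]' --newtons 60

```text
time: 1.8
tool_pos: [0.571, 0.079, 0.2384]
tcp_rot: [0.155, 3.137, 0.0]
wrist_force: [-0.5, -0.1, 0.1]
width: 0.354
```

Run:
```python
from h import *
im,d=read_camera("wrist"); cv2.imwrite("pics/w1.png",im); s=read_state(); print(s["time"],s["tool_pos"],s["width"],s["q"].round(2) if hasattr(s["q"],"round") else s["q"])
X=cloud("wrist",d).reshape(-1,3);x,y,z=X.T
h=X[(z>.172)&(z<.195)&(y>.04)&(y<.1)&(abs(x-.57)<.06)]
print(len(h),np.percentile(h,[1,50,99],axis=0).round(3).tolist(), np.polyfit(h[:,0],h[:,1],1) if len(h)>10 else 0)
```

```text
1.85 [0.57057921 0.07900769 0.23750682] 0.3495255839394221 [ 0.09  0.09  1.84  0.    1.22 -1.38]
5544 [[0.512, 0.072, 0.174], [0.553, 0.081, 0.186], [0.622, 0.099, 0.188]] [-0.00642207  0.08531641]
```

View pics/w1.png

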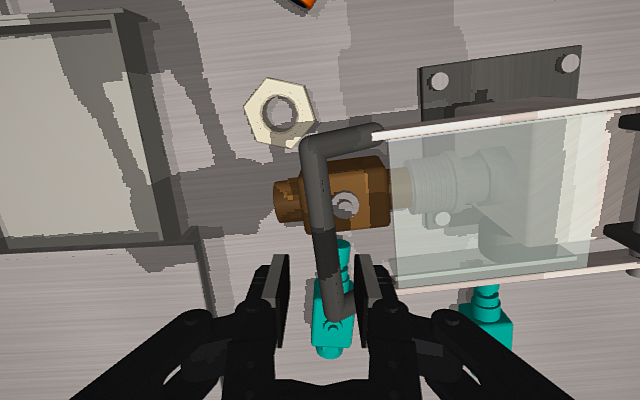

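The picture shows the handle bar near (325,230) between the finger pads (inner edges at 290 and 355), with the hood's edge at 390 and the bronze valve below at (345,190). Descend and grip.

>>> step_arm --motion '[[[0.03, 0, 0.001, -0.005, 0, 0, 7.5], [0.03, 0, 0.001, -0.025, 0, 0, 7.5], [0.03, 0, 0.001, -0.045, 0, 0, 7.5], [0.03, 0, 0.001, -0.055, 0, 0, 7.5], [0.0, 0, 0.001, -0.055, 0, 0, 7.5], [0.0, 0, 0.001, -0.055, 0, 0, 7.5], [0.0, 0, 0.001, -0.055, 0, 0, 7.5], [0.0, 0, 0.001, -0.055, 0, 0, 7.5]]]' --newtons 40

```text
time: 2.85
tool_pos: [0.5693, 0.0806, 0.1822]
tcp_rot: [0.059, -3.137, -0.001]
wrist_force: [-3.8, 4.3, -2.4]
width: 0.146
```

Gripped (about 12.5 mm). Lift along the arc to past the balance point.

>>> step_arm --motion '[[[0.0, 0, 0.003, 0.02, 0, 0, 0], [0.0, 0, 0.008, 0.0395, 0, 0, 0], [0.0, 0, 0.015, 0.058, 0, 0, 0], [0.0, -0.001, 0.0236, 0.0765, 0, 0, 0], [0.0, -0.001, 0.034, 0.0935, 0, 0, 0], [0.0, -0.001, 0.046, 0.1095, 0, 0, 0], [0.0, -0.002, 0.06, 0.124, 0, 0, 0], [0.0, -0.002, 0.075, 0.1375, 0, 0, 0]]]'

```text
time: 3.85
tool_pos: [0.5669, 0.1548, 0.3224]
tcp_rot: [0.058, -3.138, 0.004]
wrist_force: [-5.5, -4.3, 2.7]
width: 0.143
```

>>> step_arm --motion '[[[0.0, 0, 0.008, 0.006, 0, 0, 0], [0.0, 0, 0.016, 0.0115, 0, 0, 0], [0.06, 0, 0.016, 0.0115, 0, 0, 0], [0.06, 0, 0.024, 0.018, 0, 0, 0], [0.06, 0, 0.03, 0.07, 0, 0, 0], [0.06, 0, 0.015, 0.12, 0, 0, 0], [0.06, 0, -0.02, 0.15, 0, 0, 0], [0.06, 0, -0.05, 0.15, 0, 0, 0]]]'

```text
time: 4.85
tool_pos: [0.5684, 0.1044, 0.4774]
tcp_rot: [-0.059, 3.136, -0.002]
wrist_force: [0.4, -0.6, 0.2]
width: 0.702
```

Run:
```python
from h import *
im,d=read_camera("scene"); a=im[60:280,300:540]
im2,d2=read_camera("side"); b=im2[20:240,180:420]
cv2.imwrite("pics/g1.png",cv2.resize(np.hstack([a,b]),None,fx=1.6,fy=1.6)); print(read_state()["tool_pos"],read_state()["wrist_force"])
```

```text
[0.56774054 0.10265529 0.47427866] [-0.77250378  0.84385748 -0.16671136]
```

View pics/g1.png

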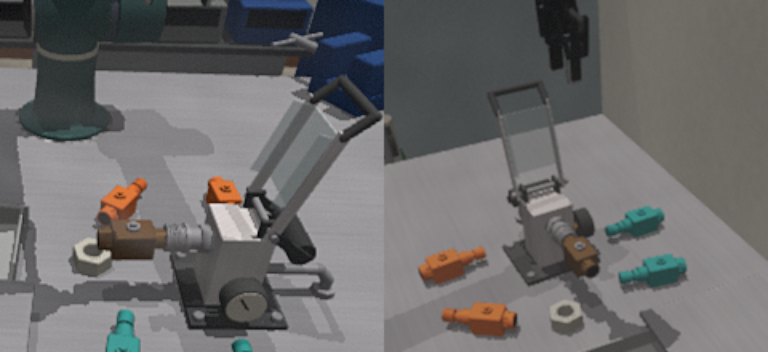

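The guard stands tipped back and the collar is exposed. Turn the jaws back across the stand's x and come down over the collar.

>>> step_arm --motion '[[[0.07, 0, 0.0, -0.03, 0, 0, -10.5], [0.07, 0, 0.01, -0.06, 0, 0, -21], [0.07, 0, 0.02, -0.09, 0, 0, -31.5], [0.07, 0, 0.03, -0.12, 0, 0, -42], [0.07, 0, 0.035, -0.15, 0, 0, -52.5], [0.07, 0, 0.04, -0.18, 0, 0, -63], [0.07, 0, 0.046, -0.21, 0, 0, -73.5], [0.07, 0, 0.046, -0.22, 0, 0, -84]]]'

```text
time: 5.95
tool_pos: [0.5664, 0.1497, 0.2511]
tcp_rot: [-2.066, -2.36, 0.008]
wrist_force: [-0.5, 0.7, 0.9]
width: 0.819
```

Run:
```python
from h import *
im,d=read_camera("wrist"); cv2.imwrite("pics/w2.png",im); s=read_state(); print(s["time"],s["tool_pos"],s["width"])
X=cloud("wrist",d).reshape(-1,3);x,y,z=X.T
for c in("wrist","side"):
    if c=="side": im,d=read_camera("side"); X=cloud("side",d).reshape(-1,3);x,y,z=X.T
    for y0 in np.arange(.03,.22,.01):
        q=X[(abs(y-y0)<.005)&(abs(x-.57)<.04)&(z>.095)&(z<.16)]
        if len(q)>5: print(c,y0.round(3),len(q),"x",np.percentile(q[:,0],[2,98]).round(4),"ztop",np.percentile(q[:,2],97).round(4))
```

```text
6.0 [0.56621539 0.14944338 0.25052497] 0.8198983836776264
wrist 0.04 56 x [0.5546 0.5842] ztop 0.123
wrist 0.05 334 x [0.5549 0.5851] ztop 0.1232
wrist 0.06 200 x [0.5522 0.584 ] ztop 0.1274
wrist 0.07 535 x [0.5478 0.5911] ztop 0.1291
wrist 0.08 541 x [0.5474 0.5911] ztop 0.1295
wrist 0.09 539 x [0.5468 0.5909] ztop 0.1391
wrist 0.1 745 x [0.5469 0.5902] ztop 0.139
wrist 0.11 654 x [0.5464 0.5901] ztop 0.1303
wrist 0.12 749 x [0.5457 0.59  ] ztop 0.1304
wrist 0.13 836 x [0.5475 0.5889] ztop 0.1282
wrist 0.14 345 x [0.5498 0.5817] ztop 0.1307
wrist 0.15 665 x [0.5477 0.5864] ztop 0.1316
wrist 0.16 674 x [0.5475 0.5861] ztop 0.1316
wrist 0.17 659 x [0.5458 0.5862] ztop 0.1338
wrist 0.18 861 x [0.5453 0.5876] ztop 0.134
wrist 0.19 622 x [0.5498 0.5822] ztop 0.1283
wrist 0.2 794 x [0.5443 0.5869] ztop 0.131
wrist 0.21 836 x [0.5344 0.5869] ztop 0.1447
side 0.04 57 x [0.5559 0.583 ] ztop 0.1221
side 0.05 29 x [0.5543 0.5819] ztop 0.1234
side 0.06 59 x [0.5471 0.5897] ztop 0.1276
side 0.07 61 x [0.547  0.5903] ztop 0.1303
side 0.08 42 x [0.5461 0.5891] ztop 0.1314
side 0.09 53 x [0.5455 0.588 ] ztop 0.1386
side 0.1 35 x [0.545  0.5888] ztop 0.1369
side 0.11 31 x [0.5455 0.5889] ztop 0.1305
side 0.12 34 x [0.5453 0.5876] ztop 0.1311
side 0.13 6 x [0.5555 0.5837] ztop 0.129
side 0.14 32 x [0.549  0.5834] ztop 0.1325
side 0.15 37 x [0.5473 0.584 ] ztop 0.1323
side 0.16 28 x [0.5466 0.5808] ztop 0.1315
side 0.17 41 x [0.5447 0.5853] ztop 0.1348
side 0.18 16 x [0.5435 0.5799] ztop 0.1327
side 0.19 17 x [0.5491 0.5713] ztop 0.1278
side 0.2 39 x [0.5446 0.5789] ztop 0.1319
side 0.21 100 x [0.5308 0.605 ] ztop 0.1456
```

View pics/w2.png

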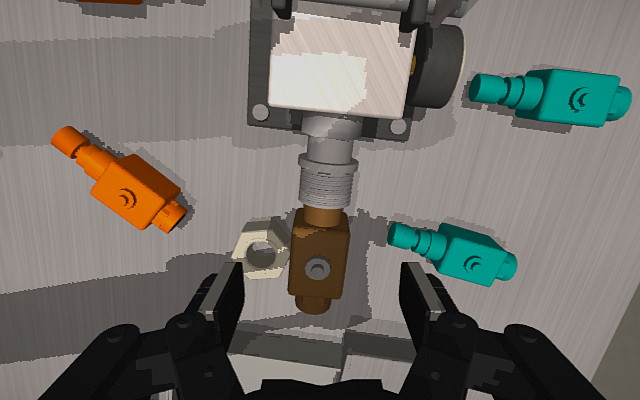

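The view shows the bronze valve (318,255), the ribbed collar (327,185) with its rim (328,160), and the nut (262,245). The measured socket axis matches the estimate at x≈0.567, y_grip≈0.158. Descend onto the collar and grip firmly.

>>> step_arm --motion '[[[0.07, 0.001, 0.0085, -0.03, 0, 0, -6], [0.07, 0.001, 0.0085, -0.07, 0, 0, -6], [0.07, 0.001, 0.0085, -0.11, 0, 0, -6], [0.07, 0.001, 0.0085, -0.138, 0, 0, -6], [0.07, 0.001, 0.0085, -0.138, 0, 0, -6], [0.0, 0.001, 0.0085, -0.138, 0, 0, -6], [0.0, 0.001, 0.0085, -0.138, 0, 0, -6], [0.0, 0.001, 0.0085, -0.138, 0, 0, -6]]]' --newtons 100

```text
time: 7.05
tool_pos: [0.5675, 0.1582, 0.1167]
tcp_rot: [-2.179, -2.255, 0.007]
wrist_force: [-5.8, -0.0, 6.8]
width: 0.46
```

>>> step_arm --motion '[[[0.0, 0, 0.003, 0, 0, 0, 0], [0.0, 0, 0.006, 0, 0, 0, 0], [0.0, 0, 0.009, 0, 0, 0, 0], [0.0, 0, 0.011, 0, 0, 0, 0], [0.0, 0, 0.0125, 0, 0, 0, 0], [0.0, 0, 0.0125, 0, 0, 0, 0], [0.0, 0, 0.0125, 0, 0, 0, 0], [0.0, 0, 0.0125, 0, 0, 0, 0]]]'

```text
time: 8.05
tool_pos: [0.5672, 0.1652, 0.1169]
tcp_rot: [-2.182, -2.26, 0.019]
wrist_force: [0.8, -18.6, -3.4]
width: 0.454
```

```bash
cat > v.py <<'E'
from h import *
im,d=read_camera("side"); cv2.imwrite("pics/tmp.png",im)
X=cloud("side",d).reshape(-1,3);x,y,z=X.T
sc=X[(abs(x-.569)<.012)&(z>.134)&(z<.15)&(y>.05)&(y<.12)]
e=X[(abs(x-.57)<.02)&(abs(z-.11)<.018)&(y<.08)&(y>0)]
print("screw y",sc[:,1].mean() if len(sc) else None,len(sc),"end y",np.percentile(e[:,1],[1,3,5]).round(4)); s=read_state(); print(s["time"],s["tool_pos"],s["wrist_force"])
E
python3 v.py
```

```text
screw y 0.09396243940816329 8 end y [0.04   0.041  0.0417]
8.1 [0.56718498 0.16517731 0.11689152] [ -0.95184563 -17.88052076  -3.37478426]
```

>>> step_arm --motion '[[[0.0, 0, 0.006, 0, 0, 0, 0], [0.0, 0, 0.008, 0, 0, 0, 0], [0.0, 0, 0.01, 0, 0, 0, 0], [0.0, 0, 0.012, 0, 0, 0, 0], [0.0, 0, 0.014, 0, 0, 0, 0], [0.0, 0, 0.014, 0, 0, 0, 0], [0.0, 0, 0.014, 0, 0, 0, 0], [0.0, 0, 0.014, 0, 0, 0, 0]]]' --newtons 110

```text
time: 9.1
tool_pos: [0.567, 0.1706, 0.117]
tcp_rot: [2.175, 2.256, -0.036]
wrist_force: [0.0, -29.1, -0.8]
width: 0.457
```

```bash
python3 v.py
```

```text
screw y None 0 end y [0.0263 0.0273 0.0292]
9.15 [0.56704599 0.17062891 0.11695919] [  0.48373153 -29.10622943  -1.6196411 ]
```

The valve has kicked out about 13 mm. Release the collar and rise.

>>> step_arm --motion '[[[0.0, 0, 0.002, 0, 0, 0, 0], [0.07, 0, 0, 0, 0, 0, 0], [0.07, 0, 0, 0, 0, 0, 0], [0.07, 0, 0, 0, 0, 0, 0], [0.07, 0, 0, 0.03, 0, 0, 0], [0.07, 0, 0, 0.07, 0, 0, 0], [0.07, 0.001, -0.04, 0.09, 0, 0, 0], [0.07, 0.0025, -0.088, 0.09, 0, 0, 0]]]'

```text
time: 10.15
tool_pos: [0.5717, 0.0835, 0.2107]
tcp_rot: [2.168, 2.256, -0.028]
wrist_force: [0.1, 0.0, -0.3]
width: 0.819
```

```bash
cat > w.py <<'E'
from h import *
from scipy.spatial.transform import Rotation as R
import sys
im,d=read_camera("wrist"); cv2.imwrite("pics/"+sys.argv[1],im); s=read_state()
X=cloud("wrist",d).reshape(-1,3);x,y,z=X.T
b=X[(z>.122)&(z<.16)&(abs(x-.57)<.035)&(y<.14)]
for y0 in np.arange(.02,.2,.01):
    q=X[(abs(y-y0)<.005)&(abs(x-.57)<.03)&(z>.095)&(z<.16)]
    if len(q)>5: print(y0.round(3),len(q),np.percentile(q[:,0],[2,98]).round(4),np.percentile(q[:,2],97).round(4))
sc=b[b[:,2]>.135]; print("screw",sc.mean(0).round(4),len(sc))
print(s["time"],s["tool_pos"].round(4),s["wrist_force"],R.from_rotvec(s["tcp_rot"]).as_matrix().round(3).tolist())
E
python3 w.py w3.png
```

```text
0.02 114 [0.5607 0.5795] 0.0989
0.03 282 [0.559  0.5807] 0.1009
0.04 369 [0.5484 0.5903] 0.1086
0.05 702 [0.5478 0.5912] 0.1106
0.06 623 [0.5471 0.5911] 0.1221
0.07 874 [0.5474 0.5904] 0.1238
0.08 932 [0.5469 0.5903] 0.1199
0.09 929 [0.5465 0.5899] 0.1192
0.1 1321 [0.5464 0.5895] 0.1198
0.11 690 [0.5525 0.5859] 0.1174
0.12 746 [0.553  0.5818] 0.1181
0.13 698 [0.5546 0.5791] 0.1183
0.14 722 [0.5503 0.5829] 0.1273
0.15 1217 [0.5468 0.5856] 0.1305
0.16 1308 [0.5468 0.585 ] 0.1304
0.17 1466 [0.5454 0.5856] 0.1323
0.18 1335 [0.5449 0.5866] 0.1328
0.19 1589 [0.544 0.585] 0.1295
screw [nan nan nan] 0
10.2 [0.5708 0.0776 0.2094] [-0.66034792 -3.61742135 -0.72012105] [[-0.037, 0.999, -0.006], [0.999, 0.037, -0.026], [-0.026, -0.007, -1.0]]w.py:10: RuntimeWarning: Mean of empty slice.
  sc=b[b[:,2]>.135]; print("screw",sc.mean(0).round(4),len(sc))
  ret = um.true_divide(
```

View pics/w3.png

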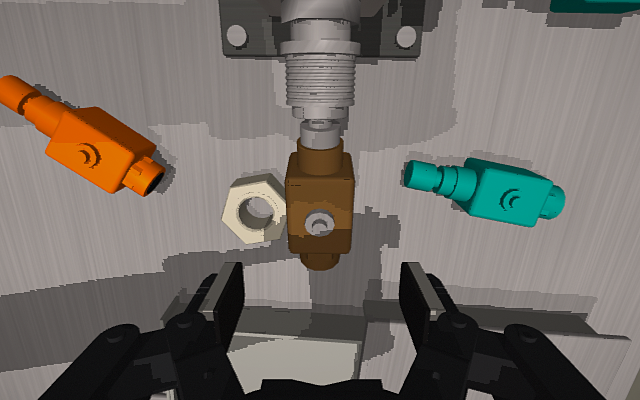

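Run:
```python
from h import *
im,d=read_camera("wrist"); X=cloud("wrist",d).reshape(-1,3);x,y,z=X.T
im2,d2=read_camera("side"); Y=cloud("side",d2).reshape(-1,3)
for n,P in(("w",X),("s",Y)):
    x,y,z=P.T
    for y0 in np.arange(.02,.16,.01):
        q=P[(abs(y-y0)<.005)&(abs(x-.58)<.006)&(z>.06)&(z<.16)]
        if len(q)>3: print(n,y0.round(3),len(q),np.median(q[:,2]).round(4))
s=read_state();print(s["time"],s["tool_pos"])
```

```text
w 0.03 69 0.096
w 0.04 135 0.0979
w 0.05 113 0.1077
w 0.06 196 0.1096
w 0.07 185 0.112
w 0.08 244 0.1151
w 0.09 244 0.1163
w 0.1 263 0.1185
w 0.11 368 0.1168
w 0.12 229 0.1128
w 0.13 215 0.1132
w 0.14 163 0.1114
w 0.15 215 0.1234
w 0.16 380 0.1261
s 0.03 21 0.0857
s 0.04 10 0.0966
s 0.05 15 0.1064
s 0.06 11 0.1109
s 0.07 11 0.1128
s 0.08 6 0.116
s 0.09 8 0.1172
s 0.1 10 0.1186
s 0.12 4 0.115
s 0.14 6 0.115
s 0.15 12 0.1219
s 0.16 5 0.1258
10.3 [0.56995914 0.0815958  0.20794698]
```

The valve has drooped about 12° nose-up in the socket but sits stable. It shows at (320,200), with the bare plug at (320,130) still in the collar. I'll tilt the tool to match, grip, then level it before drawing.

>>> step_arm --motion '[[[0.07, -0.001, -0.015, -0.02, 7, 0, -0.5], [0.07, -0.001, -0.015, -0.05, 13.5, 0, -0.5], [0.07, -0.001, -0.01, -0.085, 13.5, 0, -0.5], [0.07, -0.001, -0.004, -0.112, 13.5, 0, -0.5], [0.07, -0.001, -0.0035, -0.112, 13.5, 0, -0.5], [0.0, -0.001, -0.0035, -0.112, 13.5, 0, -0.5], [0.0, -0.001, -0.0035, -0.112, 13.5, 0, -0.5], [0.0, -0.001, -0.0035, -0.112, 13.5, 0, -0.5]]]' --newtons 60

```text
time: 11.3
tool_pos: [0.57, 0.0787, 0.0976]
tcp_rot: [-2.078, -2.135, -0.224]
wrist_force: [-0.6, 2.3, 3.1]
width: 0.531
```

Run:
```python
from h import *
from scipy.spatial.transform import Rotation as R
im2,d2=read_camera("side"); P=cloud("side",d2).reshape(-1,3); x,y,z=P.T
cv2.imwrite("pics/s2.png",cv2.resize(im2[60:240,220:380],None,fx=3,fy=3))
s=read_state();print(s["time"],s["tool_pos"],s["wrist_force"],s["torque"],s["width"]*85,R.from_rotvec(s["tcp_rot"]).as_matrix().round(3).tolist())
for y0 in np.arange(0,.2,.01):
    q=P[(abs(y-y0)<.005)&(abs(x-.57)<.035)&(z>.06)&(z<.16)]
    if len(q)>3: print(y0.round(3),len(q),np.percentile(q[:,2],[5,90]).round(4))
```

```text
11.35 [0.56993062 0.07865643 0.09754958] [-1.56529334  3.54815004  2.84849534] [0.53371437 0.14244186 0.10780047] 45.42082743192592 [[-0.026, 1.0, -0.005], [0.977, 0.027, 0.213], [0.213, 0.0, -0.977]]
0.03 70 [0.0732 0.0977]
0.04 35 [0.0858 0.1048]
0.05 144 [0.0759 0.1549]
0.06 113 [0.0787 0.1458]
0.07 100 [0.0858 0.1293]
0.08 43 [0.0897 0.1465]
0.09 11 [0.1137 0.1182]
0.13 4 [0.1052 0.1099]
0.15 20 [0.1149 0.1287]
0.16 21 [0.1118 0.131 ]
0.17 21 [0.1112 0.1321]
0.18 38 [0.1041 0.1333]
0.19 6 [0.1065 0.1239]
```

View pics/s2.png

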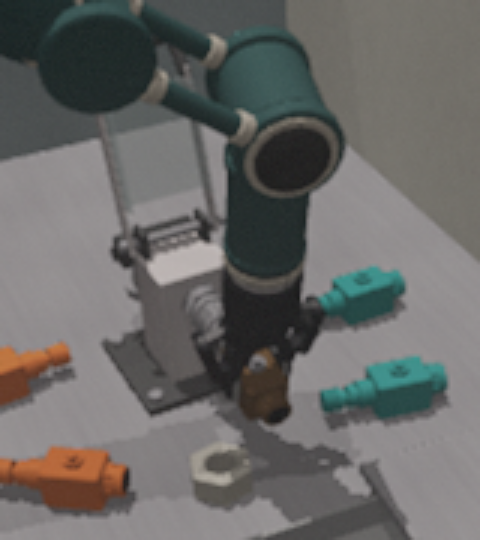

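Gripped (45.4 mm). The picture shows the fingers across the body, with the plug still in the socket. Level it about the plug, and check the force.

>>> step_arm --motion '[[[0.0, 0, -0.0002, 0.003, -2, 0, 0], [0.0, 0, -0.0004, 0.006, -4, 0, 0], [0.0, 0, -0.0006, 0.009, -6.2, 0, 0], [0.0, 0, -0.0008, 0.012, -8.3, 0, 0], [0.0, 0, -0.001, 0.015, -10.4, 0, 0], [0.0, 0, -0.001, 0.0175, -12.3, 0, 0], [0.0, 0, -0.001, 0.0175, -12.3, 0, 0], [0.0, 0, -0.001, 0.0175, -12.3, 0, 0]]]'

```text
time: 12.35
tool_pos: [0.5698, 0.0781, 0.1145]
tcp_rot: [-2.189, -2.246, 0.004]
wrist_force: [0.6, 4.1, -5.2]
width: 0.53
```

Only the valve's weight (5.2 N) loads the wrist. Draw it straight out.

>>> step_arm --motion '[[[0.0, 0.0002, -0.008, 0, 0, 0, 0], [0.0, 0.0005, -0.018, 0, 0, 0, 0], [0.0, 0.0007, -0.028, 0, 0, 0, 0], [0.0, 0.001, -0.038, 0, 0, 0, 0], [0.0, 0.0013, -0.05, 0, 0, 0, 0], [0.0, 0.0016, -0.062, 0, 0, 0, 0], [0.0, 0.0018, -0.07, 0, 0, 0, 0], [0.0, 0.0018, -0.07, 0.01, 0, 0, 0]]]'

```text
time: 13.35
tool_pos: [0.5706, 0.0074, 0.1239]
tcp_rot: [-2.189, -2.243, 0.007]
wrist_force: [0.1, 0.5, -6.2]
width: 0.529
```

Run:
```python
from h import *
im2,d2=read_camera("side"); P=cloud("side",d2).reshape(-1,3); x,y,z=P.T
cv2.imwrite("pics/s3.png",im2[40:360,200:540])
s=read_state();print(s["time"],s["tool_pos"],s["wrist_force"],s["width"]*85)
for y0 in np.arange(-.06,.2,.01):
    q=P[(abs(y-y0)<.005)&(abs(x-.57)<.025)&(z>.06)&(z<.16)]
    if len(q)>3: print(y0.round(3),len(q),np.percentile(q[:,2],[5,90]).round(4))
```

```text
13.4 [0.57213886 0.00787019 0.12617459] [-4.88561899e-03 -3.21619059e-01 -4.98970908e+00] 44.97127460283686
-0.05 6 [0.1115 0.1293]
-0.04 88 [0.1065 0.1332]
-0.03 36 [0.1131 0.1357]
-0.02 106 [0.0993 0.1408]
-0.01 52 [0.1054 0.1419]
0.0 65 [0.1068 0.1479]
0.01 31 [0.138  0.1502]
0.02 15 [0.1383 0.1425]
0.03 13 [0.1377 0.1414]
0.07 4 [0.1156 0.1285]
0.08 10 [0.119  0.1321]
0.09 4 [0.1175 0.1314]
0.14 15 [0.1123 0.1283]
0.15 44 [0.0989 0.1301]
0.16 44 [0.0973 0.131 ]
0.17 51 [0.0965 0.1315]
0.18 12 [0.1047 0.1327]
0.19 19 [0.1128 0.1278]
```

View pics/s3.png

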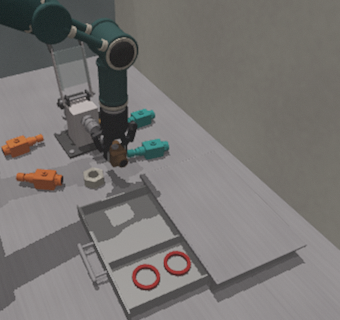

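The valve is out and level, and the collar front is back at about y 0.145 (home). Carry it over the bay.

>>> step_arm --motion '[[[0.0, -0.008, -0.02, 0.005, 0, 0, -0.5], [0.0, -0.02, -0.05, 0.005, 0, 0, -1], [0.0, -0.033, -0.085, 0.005, 0, 0, -2], [0.0, -0.046, -0.12, 0.005, 0, 0, -3], [0.0, -0.059, -0.155, 0.0, 0, 0, -4], [0.0, -0.071, -0.185, 0.0, 0, 0, -4], [0.0, -0.077, -0.2, 0.0, 0, 0, -4], [0.0, -0.077, -0.2, 0.0, 0, 0, -4]]]'

```text
time: 14.4
tool_pos: [0.4949, -0.1931, 0.1267]
tcp_rot: [-2.27, -2.166, 0.002]
wrist_force: [0.3, 0.7, -6.3]
width: 0.528
```

Run:
```python
from h import *
from scipy.spatial.transform import Rotation as R
s=read_state();print(s["time"],s["tool_pos"],s["wrist_force"],R.from_rotvec(s["tcp_rot"]).as_matrix().round(3).tolist())
for c in("scene","side"):
    im,d=read_camera(c); P=cloud(c,d).reshape(-1,3); x,y,z=P.T
    for nm,sel in (("wallsLeft",(y>-.12)&(y<-.06)&(x>.42)&(x<.58)),("divider",(y>-.30)&(y<-.25)&(x>.42)&(x<.58))):
        q=P[sel&(z>.042)&(z<.05)]
        if len(q)>5: print(c,nm,len(q),np.percentile(q[:,1],[2,50,98]).round(3),np.polyfit(q[:,0],q[:,1],1).round(3))
    q=P[(x>.38)&(x<.43)&(y>-.26)&(y<-.11)&(z>.042)&(z<.05)]
    print(c,"front",len(q),np.percentile(q[:,0],[2,50,98]).round(3) if len(q) else 0)
    q=P[(x>.57)&(x<.64)&(y>-.26)&(y<-.11)&(z>.056)&(z<.063)]
    print(c,"case edge",len(q),np.percentile(q[:,0],[1,50]).round(3) if len(q) else 0)
    v=P[(abs(x-.495)<.03)&(z>.075)&(z<.15)&(y<-.07)&(y>-.29)]
    for y0 in np.arange(-.28,-.07,.01):
        q=v[abs(v[:,1]-y0)<.005]
        if len(q)>4: print(c,y0.round(3),len(q),np.percentile(q[:,2],[5,95]).round(3),np.percentile(q[:,0],[5,95]).round(3))
```

```text
14.4 [ 0.49489647 -0.19305685  0.12665336] [ 0.28221828  0.67481884 -6.26871439] [[0.047, 0.999, -0.004], [0.999, -0.047, 0.002], [0.002, -0.004, -1.0]]
scene wallsLeft 83 [-0.114 -0.081 -0.075] [ 0.05  -0.107]
scene divider 50 [-0.279 -0.276 -0.271] [-0.041 -0.254]
scene front 27 [0.414 0.418 0.422]
scene case edge 466 [0.613 0.628]
scene -0.24 35 [0.114 0.138] [0.492 0.51 ]
scene -0.23 51 [0.114 0.139] [0.49  0.511]
scene -0.22 49 [0.103 0.143] [0.505 0.519]
scene -0.21 36 [0.102 0.131] [0.515 0.519]
scene -0.2 11 [0.099 0.136] [0.493 0.525]
scene -0.19 13 [0.097 0.147] [0.482 0.525]
scene -0.18 94 [0.106 0.147] [0.476 0.523]
scene -0.17 91 [0.104 0.145] [0.48  0.521]
scene -0.16 90 [0.104 0.144] [0.483 0.52 ]
scene -0.15 49 [0.116 0.138] [0.494 0.513]
scene -0.14 44 [0.118 0.137] [0.493 0.514]
scene -0.13 36 [0.118 0.136] [0.492 0.51 ]
scene -0.12 38 [0.115 0.137] [0.499 0.511]
scene -0.11 35 [0.116 0.136] [0.496 0.512]
scene -0.1 22 [0.116 0.135] [0.49  0.511]
side wallsLeft 47 [-0.088 -0.081 -0.075] [-0.026 -0.069]
side divider 69 [-0.283 -0.277 -0.273] [-0.045 -0.255]
side front 157 [0.406 0.412 0.417]
side case edge 393 [0.612 0.627]
side -0.24 113 [0.11  0.138] [0.478 0.506]
side -0.23 49 [0.122 0.139] [0.478 0.505]
side -0.22 137 [0.105 0.144] [0.471 0.513]
side -0.21 75 [0.113 0.145] [0.471 0.52 ]
side -0.2 123 [0.113 0.148] [0.466 0.521]
side -0.19 42 [0.141 0.149] [0.48  0.519]
side -0.18 25 [0.141 0.145] [0.489 0.518]
side -0.17 11 [0.141 0.144] [0.498 0.517]
```

Walls are at y −0.081 and −0.277, the front at 0.412 and the case edge at 0.612. The valve is level and well centred. Lower it.

>>> step_arm --motion '[[[0.0, 0.003, -0.001, -0.015, 0, 0, 0], [0.0, 0.006, -0.001, -0.035, 0, 0, 0], [0.0, 0.008, -0.001, -0.052, 0, 0, 0], [0.0, 0.008, -0.001, -0.065, 0, 0, 0], [0.0, 0.008, -0.001, -0.074, 0, 0, 0], [0.0, 0.008, -0.001, -0.079, 0, 0, 0], [0.0, 0.008, -0.001, -0.081, 0, 0, 0], [0.0, 0.008, -0.001, -0.082, 0, 0, 0]]]'

```text
time: 15.5
tool_pos: [0.5038, -0.193, 0.0449]
tcp_rot: [-2.269, -2.168, 0.001]
wrist_force: [0.2, 0.8, -6.2]
width: 0.526
```

>>> step_arm --motion '[[[0.0, 0, 0, -0.001, 0, 0, 0], [0.0, 0, 0, -0.002, 0, 0, 0], [0.0, 0, 0, -0.0025, 0, 0, 0], [0.0, 0, 0, -0.003, 0, 0, 0], [0.0, 0, 0, -0.0035, 0, 0, 0], [0.0, 0, 0, -0.004, 0, 0, 0], [0.0, 0, 0, -0.004, 0, 0, 0], [0.0, 0, 0, -0.004, 0, 0, 0]]]'

```text
time: 16.5
tool_pos: [0.5038, -0.193, 0.0409]
tcp_rot: [-2.269, -2.168, 0.001]
wrist_force: [-0.2, 0.8, -6.3]
width: 0.532
```

No contact yet.

>>> step_arm --motion '[[[0.0, 0, 0, -0.0005, 0, 0, 0], [0.0, 0, 0, -0.001, 0, 0, 0], [0.0, 0, 0, -0.0015, 0, 0, 0], [0.0, 0, 0, -0.002, 0, 0, 0], [0.0, 0, 0, -0.0025, 0, 0, 0], [0.0, 0, 0, -0.003, 0, 0, 0], [0.0, 0, 0, -0.0035, 0, 0, 0], [0.0, 0, 0, -0.004, 0, 0, 0]]]'

```text
time: 17.5
tool_pos: [0.5046, -0.193, 0.0402]
tcp_rot: [-2.269, -2.168, -0.0]
wrist_force: [-8.2, 6.5, 22.0]
width: 0.526
```

Contact with the floor. Relax to zero load, then open slowly and rise.

>>> step_arm --motion '[[[0.0, 0, 0, 0, 0, 0, 0], [0.0, 0, 0, 0.0002, 0, 0, 0], [0.05, 0, 0, 0.0002, 0, 0, 0], [0.06, 0, 0, 0.0002, 0, 0, 0], [0.066, 0, 0, 0.0002, 0, 0, 0], [0.066, 0, 0, 0.002, 0, 0, 0], [0.066, 0, 0, 0.02, 0, 0, 0], [0.066, 0, 0, 0.06, 0, 0, 0]]]' --newtons 30

```text
time: 18.5
tool_pos: [0.5031, -0.1924, 0.0999]
tcp_rot: [-2.267, -2.165, 0.002]
wrist_force: [0.1, 0.2, -0.1]
width: 0.772
```

>>> step_arm --motion '[[[0.066, 0, 0, 0.03, 0, 0, 0], [0.066, 0, 0, 0.07, 0, 0, 0], [0.066, 0, -0.03, 0.11, 0, 0, 0], [0.066, 0, -0.05, 0.15, 0, 0, 0], [0.066, 0, -0.06, 0.18, 0, 0, 0], [0.066, 0, -0.06, 0.2, 0, 0, 0], [0.066, 0, -0.06, 0.2, 0, 0, 0], [0.066, 0, -0.06, 0.2, 0, 0, 0]]]'

```text
time: 19.5
tool_pos: [0.5024, -0.2515, 0.2985]
tcp_rot: [-2.265, -2.165, 0.003]
wrist_force: [0.1, -0.6, -0.3]
width: 0.773
```

Run:
```python
from h import *
im,d=read_camera("scene"); im2,d2=read_camera("side")
a=im[60:300,170:520]; b=im2[60:360,200:420]
cv2.imwrite("pics/f.png",np.hstack([cv2.resize(a,(437,300)),b]))
s=read_state();print(s["time"],s["tool_pos"],s["wrist_force"])
P=np.vstack([cloud("scene",d).reshape(-1,3),cloud("side",d2).reshape(-1,3)]);x,y,z=P.T
for y0 in np.arange(-.27,-.08,.01):
    q=P[(abs(y-y0)<.005)&(abs(x-.503)<.03)&(z>.015)&(z<.09)]
    if len(q)>3: print(y0.round(3),len(q),np.percentile(q[:,2],95).round(3))
for y0 in np.arange(.12,.2,.01):
    q=P[(abs(y-y0)<.005)&(abs(x-.567)<.025)&(z>.095)&(z<.16)]
    if len(q)>3: print("collar",y0.round(3),len(q),np.percentile(q[:,2],95).round(3))
for t in("seal1_center","nut_center"): print(t,[(round(r["score"],2),W("side",r["xyz"]).round(3)) for r in spot_in("side",t)][:3],[(round(r["score"],2),W("scene",r["xyz"]).round(3)) for r in spot_in("scene",t)][:3])
```

```text
19.6 [ 0.50227297 -0.25139857  0.29785384] [ 0.32100648 -0.1348502   0.08987646]
-0.27 74 0.043
-0.25 12 0.049
-0.24 120 0.052
-0.23 100 0.053
-0.22 180 0.058
-0.21 146 0.058
-0.2 163 0.062
-0.19 146 0.067
-0.18 134 0.06
-0.17 146 0.058
-0.16 100 0.058
-0.15 71 0.052
-0.14 63 0.05
-0.13 51 0.049
-0.12 64 0.049
-0.11 68 0.05
-0.1 19 0.048
-0.09 24 0.043
collar 0.14 32 0.131
collar 0.15 168 0.131
collar 0.16 114 0.131
collar 0.17 128 0.132
collar 0.18 76 0.134
collar 0.19 76 0.129
collar 0.2 112 0.131
seal1_center [(0.64, array([ 0.482, -0.337,  0.022]))] [(0.66, array([ 0.492, -0.334,  0.022])), (0.29, array([0.593, 0.284, 0.135]))]
nut_center [(0.74, array([ 0.5  , -0.203,  0.052])), (0.67, array([0.505, 0.035, 0.028]))] [(0.61, array([0.529, 0.045, 0.028]))]
```

View pics/f.png

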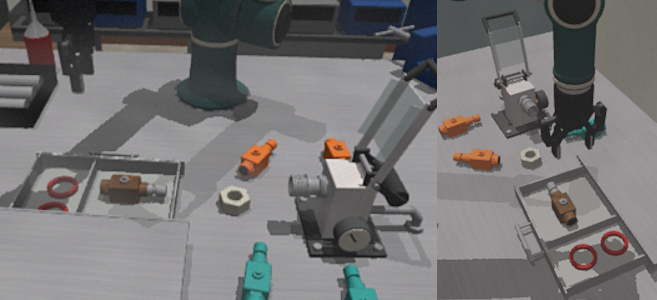

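The valve lies flat in the wide bay at (130,188), the guard is open, the collar is home, and the seals and nut are in place. The arm is clear, so I hand in.

```bash
python3 -c "
from workcell import *
print(finish_job())"
```

```text
the job is handed in; nothing more can be done
None
```

The valve is off the test stand and lying flat in the drawer's wide bay. I handed the job in at about 20 s of the 61 s allowed, with the arm clear of everything.

- **Guard:** I lifted it by the handle past its balance point and let it go. It swung open by itself and was still open in the last picture.
- **Collar:** I pulled it back until the lock let go, and the valve kicked out about 13 mm. After the valve was drawn out, the collar measured back at home.
- **Valve:** After unlocking, it drooped about 12° in the socket. I gripped it at that tilt, levelled it and drew it straight out. It was lowered until it touched the floor of the bay, relaxed and released. Its measured heights show it lying level and centred between the walls.
- **Contact force:** Touching down pressed the valve on the floor with about 22 N, more than I intended. I relaxed that before opening the fingers.
- **Seals and nut:** Seal 1 and the nut were found within about 4 mm of where they started. The second visible seal I checked only by eye, and I never measured a third.
- **Disagreement:** In the last side view the network also reported a "nut" on top of the valve. The pictures show that was a false detection.

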